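# Fan colour plaques under the inspection lamp

## Robot

A 6-joint arm with a two-finger parallel gripper is mounted at the origin on the work surface. World frame = base frame: x ahead of the robot, y to its left, z up, the work surface at z = 0. Lengths are in mm, angles in rad, forces in N, time in s.
With the tool pointing down it reaches from about 375 to 925 mm from the base axis. Payload 5.7 kg.
Tool frame: the origin (TCP) lies at the very end of the fingers, on their centre line; the grasp point (between the pads) lies 19 mm behind it (bot.grasp_offset is the y of the grasp point in the tool frame, in mm); y points along the fingers, x is the direction in which the jaws open and shut, and the axes are right-handed (so a half turn about y gives the same grasp; the last joint's range is limited). The gripper opens to 85 mm and grips with 20 to 120 N. Pads are 22 mm wide; open, the fingers measure 114 mm over their backs; the gripper's body (76 mm by 85 mm) begins 54 mm behind the grasp point. The pads swing forward as they close: fully open they stand 13 mm farther back than shut.
Start: joints at [-1.449, 0.359, 1.51, -0, 1.272, -0.115], TCP at [140.743, -583.228, 231.267] pointing down, gripper open.
Joint ranges: [-2.97, 2.97], [-1.01, 2.36], [0.21, 2.38], [-0.96, 4.11], [0.2, 2.71], [-2.98, 2.98]. Speed limits (rad/s): [2.39, 2.39, 3.14, 3.14, 3.14, 3.14].

## Interface

Orientations are given as a 3x3 rotation matrix whose columns are the frame's x, y, z axes.
In Python, from bench import bot, imaging gives the robot as it stands. The module is installed in compiled form; this text tells all that it offers. Calls block until the motion is done:
- bot.move_to(position, orientation): joint-space move of the TCP to a pose.
- bot.move_linear(position, rotation=None, v=150, guard=None): straight line of the TCP; rotation=None keeps the orientation; v is the mean speed in mm/s. With guard (N) it stops when the force on the tool has changed by that much, and returns True; else False.
- bot.set_joints(angles): joint-space move.
- bot.set_gripper(opening): finger opening in mm; the grip force is fixed at half the most; returns when the fingers have stopped.
- bot.pause(seconds).
- bot.inverse_kinematics(position, orientation): joint angles nearest the present ones, or None.
- bot.sense(): the state.
- imaging.grab_frame(name): name is "side" or "top" or "wrist"; returns a dict with "img" (400x640x3 uint8, blue, green, red), "fx", "fy", "cx", "cy" (pixels), "pose" (4x4, takes a point from camera to world coordinates); the wrist camera has in their place "hand_eye" (4x4, takes a point from camera to tool coordinates, whose origin is the TCP and whose axes are the tool frame's). Camera axes: x right, y up, looking along -z (the intrinsics and any distortion apply to the point x, -y, -z); pixel columns grow to the right and rows downward; lengths in mm; the calibration is good to about 2 mm. A picture is of the moment at which its call begins: read the wrist's pose just before it. There is no depth.
A pose or a line that the arm cannot do raises bot.PlanningError and nothing moves.
- bot.close_job(): hands the job in, once; it reports no verdict.
The state is a dict: "t": time; "joint_pos": joint angles; "qvel": joint speeds; "tau": joint torques, N m; "tcp_pos": TCP position; "tcp_rot": TCP orientation; "force": force on the tool from outside, world axes, zero at the start; "torque": the same for the moment, N m; "opening": finger opening in mm.
Only numpy, scipy, OpenCV 4.12 (cv2) and the standard library are available. Lean on these libraries where they do the work, as an engineer would, in place of code of your own. Each camera call takes 0.05 s, during which the arm holds its last target.

## Task

Gently lay (do not drop) the three sample plaques along the grey lane of the tray as a straight row overlapping like roof shingles: first the white one flat with a short end close up to the red stop, then the orange with its end resting on about a third of the white, then the dark blue on about a third of the orange. Then tilt the lamp panel forward over the row to 30 degrees from upright, in line with the green sloping bars at its sides, and let go. Leave the two vials and the steel dish alone.

Things in the scene. Friction and masses are not known exactly. Their poses are not given: they have to be found in the camera images.
- white_mid (a point): centre (half-way up) of the white moulded plaque, a loose flat plate 50 mm wide (x) by 100 mm long (y) by 10 mm thick (z), 40 to 80 g, lying flat on the bench at the start; either end and either face will do
- orange_mid (a point): centre (half-way up) of the orange moulded plaque, a loose flat plate 50 mm wide (x) by 100 mm long (y) by 10 mm thick (z), 40 to 80 g, lying flat on the bench at the start; either end and either face will do
- blue_mid (a point): centre (half-way up) of the dark blue moulded plaque, a loose flat plate 50 mm wide (x) by 100 mm long (y) by 10 mm thick (z), 40 to 80 g, lying flat on the bench at the start; either end and either face will do
- lane_start (a point): point on the tray floor (6 mm above the bench), in the middle of the inner face of the red stop, where the lane starts. The tray is fixed for the run, white; y points away from the stop along the 56 mm wide, 279 mm long grey lane, x points across the lane towards the lamp, z up. The tray floor is flat, 81 mm free to either side of the lane's middle line, with lips 4 mm high at its long edges; the red stop is 90 mm wide and 12 mm high above the floor
- lamp_hinge (a point): middle of the lamp panel's hinge line, 30 mm above the bench behind (+x of) the tray, 107 mm from the lane's middle line; fixed to the tray, axes as those of lane_start; the hinge line runs along y
- lamp_top (a point): middle of the top edge of the lamp panel, half-way through its thickness; 120 mm from the hinge line. The panel is pale silver-grey with a cream front that faces the tray, 220 mm wide, 120 mm high, 14 mm thick; its z axis points up the panel from the hinge, its x axis out of the back of the panel. The back is bare and can be pushed
- lamp (a joint): lean of the lamp panel in rad: 0 upright, positive leaning forward over the tray (towards the robot), negative leaning back; range -0.5 to 1.2; it starts leaning back 0.05 to 0.3. A friction hinge: it stays where it is left and takes about 5 N at 100 mm from the hinge. The green bars beside the panel slope at the wanted 30 degrees (0.524 rad); their tops stand about 80 mm above the bench
- white: the white plaque; origin at the centre of its underside
- orange: the orange plaque; origin at the centre of its underside
- blue: the dark blue plaque; origin at the centre of its underside
- vial_a: bystander: upright glass vial with white cap, 28 mm across, 65 mm high, origin at the centre of its underside
- vial_b: bystander: a second vial like the first
- dish: bystander: round steel weighing dish, 80 mm across, 30 mm high, origin at the centre of its underside
Things that resemble listed ones, but are neither listed nor needed, are in the scene too. What is meant by the orange is not brown, pink or turquoise, and is the smaller of those in its own colour.

How it is judged:
By the outcome, as a careful person would: the job done as asked, in the order asked, and still so for the second after the job is handed in, with the robot touching nothing.
It also fails if it takes over 72 s, if anything falls off the work surface, if the arm or the gripper's body presses on something with over 40 N, if the wrist force passes 120 N, or if a joint passes its speed limit or range.

## Working session

There is one attempt and no reset: what is moved stays moved. The work goes in short steps, each a Python script; the robot and the scene stay as the last script left them, time stands still between calls to the robot, and variables do not carry over. Pictures are saved under pics/ and viewed, and the job is handed in when it is done.

```bash
mkdir -p pics; ls
python3 - <<'E'
from bench import bot, imaging
import cv2
for n in ["side","top","wrist"]:
    f=imaging.grab_frame(n); cv2.imwrite(f"pics/{n}0.png",f["img"])
    print(n,{k:(v if not hasattr(v,'shape') else v.round(4).tolist()) for k,v in f.items() if k!="img"})
s=bot.sense(); print(s["t"],s["tcp_pos"],s["tcp_rot"],bot.grasp_offset,s["opening"])
E
```

```text
pics
side {'fx': 461.87028236879644, 'fy': 461.87028236879644, 'cx': 320.7858968403829, 'cy': 192.84695555486607, 'pose': [[0.9253, 0.2055, -0.3188, 166.3001], [-0.3784, 0.4435, -0.8125, -1044.1618], [-0.0256, 0.8724, 0.4881, 793.6022], [0.0, 0.0, 0.0, 1.0]]}
top {'fx': 374.0057838276943, 'fy': 374.0057838276943, 'cx': 317.17307569696743, 'cy': 203.79862643177097, 'pose': [[-0.0248, 0.9857, -0.1667, 387.8163], [-0.9997, -0.0249, 0.0011, 64.408], [-0.003, 0.1667, 0.986, 1247.4161], [0.0, 0.0, 0.0, 1.0]]}
wrist {'fx': 308.01271166586326, 'fy': 308.01271166586326, 'cx': 320.84898415189855, 'cy': 200.3197070449297, 'hand_eye': [[1.0, 0.0005, 0.0012, -0.4085], [0.001, 0.3129, -0.9498, -142.4303], [-0.0009, 0.9498, 0.3129, 80.672], [0.0, 0.0, 0.0, 1.0]]}
0.15 [ 140.66260814 -582.73358198  230.62657724] [[ 2.34532863e-01 -1.99835389e-04  9.72108171e-01]
 [-9.72107081e-01  1.46339200e-03  2.34532901e-01]
 [-1.46944329e-03 -9.99998909e-01  1.48952118e-04]] -18.700000000000003 85.56791862791236
```

View pics/top0.png

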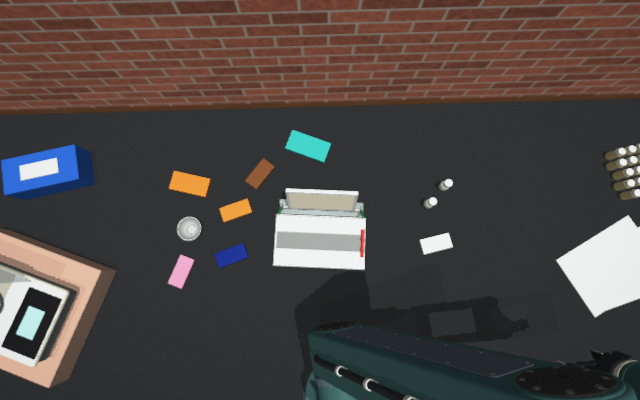

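View pics/side0.png

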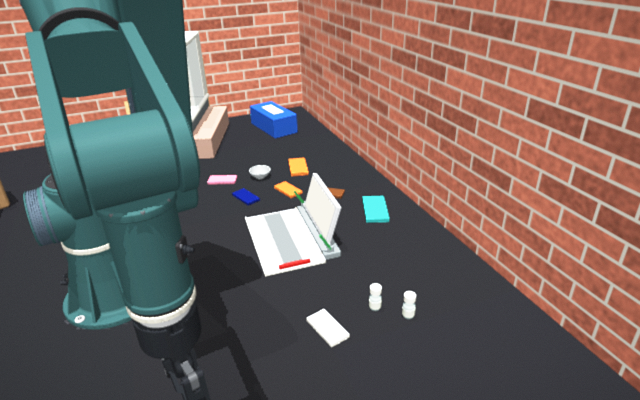

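View pics/wrist0.png

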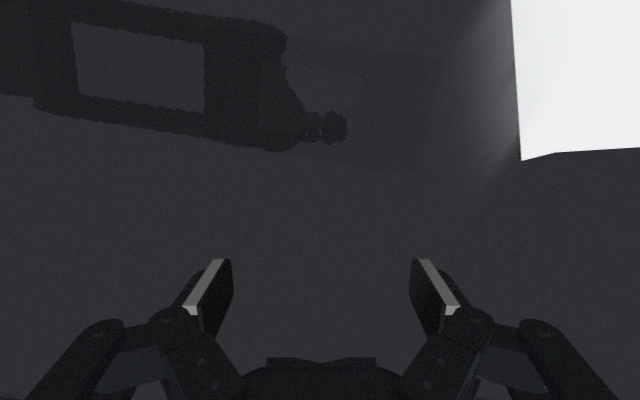

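```bash
cat > h.py <<'E'
from bench import bot, imaging
import cv2, numpy as np
def ray(f,uv,T=None):
    T=f["pose"] if T is None else T
    d=np.array([(uv[0]-f["cx"])/f["fx"],-(uv[1]-f["cy"])/f["fy"],-1.])
    return T[:3,3],T[:3,:3]@d
def onplane(f,uv,z,T=None):
    o,d=ray(f,uv,T); return o+d*(z-o[2])/d[2]
def proj(f,p,T=None):
    T=f["pose"] if T is None else T
    c=T[:3,:3].T@(np.asarray(p,float)-T[:3,3])
    return np.array([f["cx"]+f["fx"]*c[0]/-c[2], f["cy"]-f["fy"]*c[1]/-c[2]])
def wristT(f,s):
    T=np.eye(4);T[:3,:3]=s["tcp_rot"];T[:3,3]=s["tcp_pos"]; return T@f["hand_eye"]
def grabw():
    s=bot.sense(); f=imaging.grab_frame("wrist"); return f,wristT(f,s)
HS={"orange":((8,120,120),(20,255,255)),"blue":((112,130,50),(130,255,255)),"white":((0,0,180),(180,50,255)),"red":((172,140,100),(180,255,255))}
def mask(img,c):
    hsv=cv2.cvtColor(img,cv2.COLOR_BGR2HSV); m=cv2.inRange(hsv,*map(np.array,HS[c]))
    if c=="red": m|=cv2.inRange(hsv,np.array((0,140,100)),np.array((5,255,255)))
    return m
def blobs(img,c,amin=60):
    cs,_=cv2.findContours(mask(img,c),cv2.RETR_EXTERNAL,cv2.CHAIN_APPROX_NONE)
    return [k for k in cs if cv2.contourArea(k)>amin]
def rect(f,k,z,T=None):
    P=np.array([onplane(f,p,z,T)[:2] for p in k[:,0,:].astype(float)],np.float32)
    (c,wh,a)=cv2.minAreaRect(P); a=np.radians(a)
    if wh[0]<wh[1]: a+=np.pi/2
    return np.array(c),sorted(wh),(a+np.pi/2)%np.pi-np.pi/2   # angle of LONG axis from world x
def Rdown(th): # tool y down, jaw x axis at angle th in world
    x=np.array([np.cos(th),np.sin(th),0]); y=np.array([0,0,-1.]); return np.column_stack([x,y,np.cross(x,y)])
E
python3 - <<'E'
from h import *
f=imaging.grab_frame("top"); im=f["img"]
for c in HS:
    for k in blobs(im,c):
        u=k[:,0].mean(0).round(); 
        if u[1]<125: continue
        print(c,u,cv2.contourArea(k),*[np.round(x,2) for x in rect(f,k,18 if c=="red" else 10)])
cv2.imwrite("pics/topc.png",cv2.resize(im[120:300,160:480],None,fx=2.5,fy=2.5,interpolation=cv2.INTER_CUBIC))
E
```

```text
orange [235. 210.] 432.5 [583.56 338.17] [ 52.39 101.94] -1.25
orange [189. 183.] 700.5 [678.42 495.69] [ 67.36 131.73] 1.32
orange [259. 173.] 358.0 [707.74 257.3 ] [47.61 97.41] -0.68
blue [231. 255.] 457.0 [433.58 350.22] [ 52.13 101.7 ] -1.23
white [ 25. 311.] 4202.0 [ 259.13 1033.22] [245.9  248.61] -0.37
white [436. 243.] 412.0 [ 456.29 -324.89] [48.82 99.51] -1.36
white [190. 228.] 191.5 [524.64 489.15] [49.98 51.04] 1.55
white [608. 266.] 5132.0 [ 363.36 -898.68] [231.58 301.93] -1.08
white [319. 238.] 3359.5 [481.86  57.69] [187.84 297.75] 1.5
white [321. 198.] 1149.5 [613.9   49.35] [ 64.5  240.27] 1.5
white [ 39. 169.] 526.0 [ 742.77 1011.49] [ 54.22 128.81] -1.37
```

View pics/topc.png

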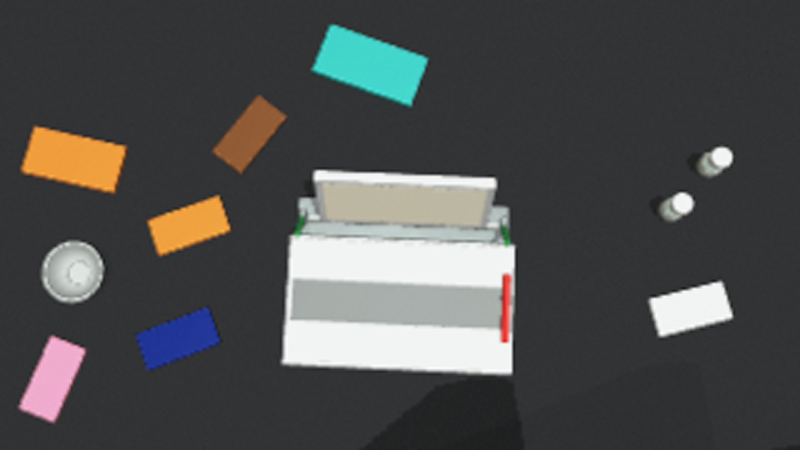

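Candidates for the orange are the plaques at (189,183), about 67x132 mm, and at (235,210), about 52x102 mm. The smaller one at (235,210) fits; (259,173) is brown. The enlarged crop confirms this. White is the plaque at (436,243), not the large sheet at (608,266). Dark blue is at (231,255), and the red stop is at the tray's right end. Next I look closer with the wrist camera, at the white plaque and the tray.

Run:
```python
from h import *
bot.move_to([482,58,300],Rdown(-0.07))
f,T=grabw(); cv2.imwrite("pics/w_tray.png",f["img"]); np.savez("tray.npz",T=T)
bot.move_to([456,-325,150],Rdown(-1.36+np.pi/2))
f,T=grabw(); cv2.imwrite("pics/w_white.png",f["img"])
for k in blobs(f["img"],"white",1000): print(k[:,0].mean(0),*[np.round(x,3) for x in rect(f,k,10,T)])
print(bot.sense()["t"])
f=imaging.grab_frame("side"); cv2.imwrite("pics/side1.png",f["img"])
```

```text
[509.24683544 274.93037975] [ 670.579 -375.96 ] [33.661 92.772] -0.532
[460.68888889 203.7       ] [ 595.799 -316.629] [71.759 72.979] -0.955
[350.87193974 197.41996234] [ 488.606 -337.572] [121.013 139.274] -1.451
4.4083
```

View pics/w_tray.png

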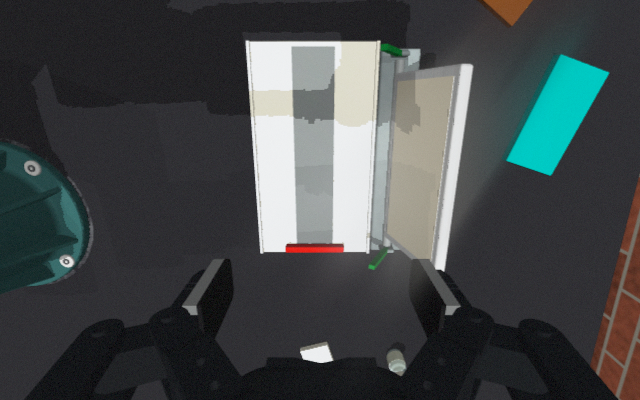

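View pics/w_white.png

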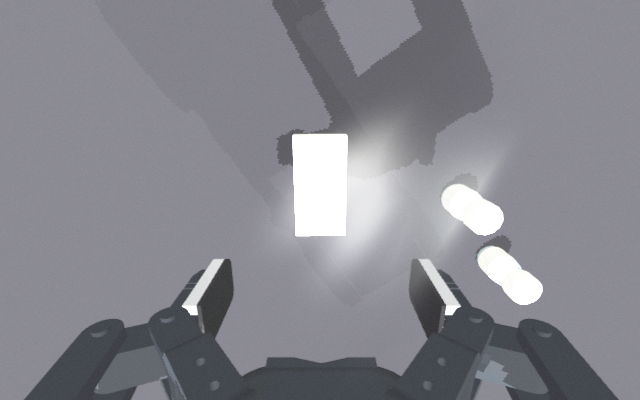

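Run:
```python
from h import *
f,_=grabw(); img=f["img"]; s=bot.sense(); Tw=wristT(f,s)
g=cv2.threshold(cv2.GaussianBlur(img,(3,3),0).min(2),235,255,0)[1]; g[:, :270]=0; g[:,380:]=0
ks=[k for k in cv2.findContours(g,0,cv2.CHAIN_APPROX_NONE)[0] if cv2.contourArea(k)>2000]
for k in ks: print("white",k[:,0].mean(0),*[np.round(x,3) for x in rect(f,k,10,Tw)])
im=cv2.imread("pics/w_tray.png"); T=np.load("tray.npz")["T"]
m=mask(im,"red"); r=[];top=[];bot_=[]
for u in range(285,346):
    v=np.nonzero(m[200:300,u])[0]
    if len(v): top.append((u,v.min()+200-.5)); bot_.append((u,v.max()+200.5))
P=np.array([onplane(f,p,6,T)[:2] for p in top[2:-2]])
Q=np.array([onplane(f,p,18,T)[:2] for p in bot_[2:-2]])
print("red cols",top[0],top[-1])
print("inner floor ends",P[0],P[-1],"fit ang",np.arctan(np.polyfit(P[:,0],P[:,1],1)[0]), "outer top",Q[0],Q[-1])
E1=[onplane(f,(top[i][0]+d,top[i][1]+3),18,T)[:2] for i,d in((0,-.5),(-1,.5))]
print("stop ends at top",E1,np.linalg.norm(E1[0]-E1[1]),"mid",(E1[0]+E1[1])/2)
# lane edges: gray step along rows
gr=cv2.cvtColor(im,cv2.COLOR_BGR2GRAY).astype(float)
L=[];R=[];WL=[];WR=[]
for v in range(50,240,2):
    d=np.diff(gr[v]); 
    a=280+np.argmin(d[280:305]); b=322+np.argmax(d[322:345])
    L.append(onplane(f,(a+.5,v),6,T)[:2]); R.append(onplane(f,(b+.5,v),6,T)[:2])
L=np.array(L);R=np.array(R)
def ln(A): 
    from numpy.polynomial import polynomial as p
    for _ in range(4):
        c=np.polyfit(A[:,1],A[:,0],1); r=A[:,0]-np.polyval(c,A[:,1]); A=A[abs(r)<max(1.,2*r.std())]
    return c,r.std(),len(A)
cl,sl,nl=ln(L);cr,sr,nr=ln(R);print("L",cl,sl,nl,"R",cr,sr,nr,"width",np.polyval(cr,50)-np.polyval(cl,50))
# far end of lane
v0=[ (u, 30+np.argmin(np.diff(gr[30:60,u]))+.5) for u in range(296,332)]
F=np.array([onplane(f,p,6,T)[:2] for p in v0]);print("lane far end",np.median(F,0))
```

```text
white [321.30645161 184.35806452] [ 460.892 -322.875] [60.345 99.286] -1.37
red cols (286, np.float64(245.5)) (342, np.float64(246.5))
inner floor ends [421.19083215 -74.01173115] [502.17715268 -83.31817101] fit ang -0.12976572886112053 outer top [421.60385578 -81.68596972] [501.25392376 -87.42100916]
stop ends at top [array([418.50847214, -74.62806694]), array([505.33908111, -82.58329609])] 87.19426773297477 mid [461.92377662 -78.60568151]
L [7.11612833e-02 4.39754848e+02] 0.44919595763997083 95 R [7.02006024e-02 4.95583670e+02] 0.4086721998954121 94 width 55.78078807876864
lane far end [483.22636186 202.4442387 ]
```

The tray picture shows the red stop at (286-343, 245-251) and lane edges at about columns 293 and 334. The lane width comes out at 55.8 mm against 56 given, and the yaw at -0.07. The white plaque spans (294-348, 134-236). I refine its centre and grasp it, measuring the fingertip height with a light bench touch.

Run:
```python
from h import *
f,T=grabw(); img=f["img"]
c=np.array([onplane(f,p,10,T)[:2] for p in [(293.5,134),(347.5,134.5),(346,236),(295.5,236)]])
print(c.mean(0),np.linalg.norm(c[1]-c[0]),np.linalg.norm(c[2]-c[1]))
m=c.mean(0); e=(c[0]+c[1]-c[2]-c[3]); a=np.arctan2(e[1],e[0])-np.pi/2; print("jaw",a)
R=Rdown(a)
bot.set_gripper(68)
bot.move_linear([*m,25],R,v=200)
print(bot.sense()["opening"])
hit=bot.move_linear([*m,-9],v=25,guard=3); s=bot.sense(); print(hit,s["tcp_pos"],s["force"],s["opening"])
z=s["tcp_pos"][2]
bot.move_linear([*m,z+4.5],v=60)
bot.set_gripper(30); s=bot.sense(); print(s["tcp_pos"],s["opening"],s["force"])
bot.move_linear([*m,80],v=120)
f,T=grabw(); cv2.imwrite("pics/w_held.png",f["img"]); s=bot.sense(); print(s["opening"],s["force"],s["t"])
f=imaging.grab_frame("side"); cv2.imwrite("pics/s_held.png",f["img"][230:400,250:450])
```

```text
[ 456.71563338 -323.93618904] 48.773662601396694 100.38052984773616
jaw 0.2133437651321619
68.05117799640286
True [ 456.60806797 -323.82472754   -7.09324841] [-0.52903146 -0.39834854  5.63555767] 67.75993423064257
[ 456.66732861 -323.92572444   -2.26654873] 47.8466109394856 [-0.45113138  0.59070482  5.15519516]
48.30483505530121 [-0.12741018  0.70427581 -1.08549371] 8.275
```

View pics/w_held.png

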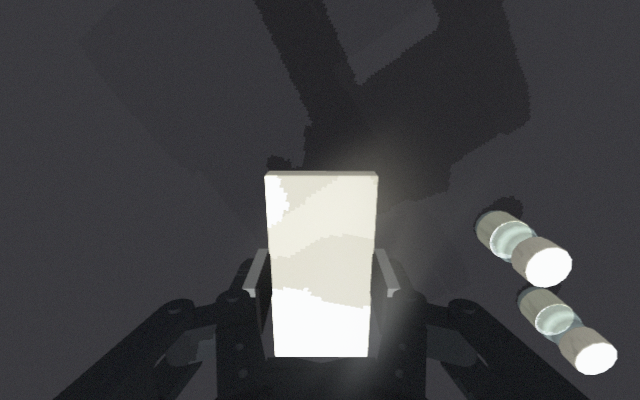

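View pics/s_held.png

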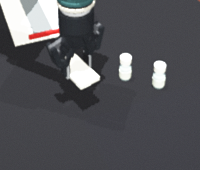

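White is held level between the pads, with its top face at corners (265,175), (377,175), (368,356) and (273,356). I check the offset in the hand, then carry it to the lane, find the stop by a gentle touch, and lower it.

```bash
cat >> h.py <<'E'
YAW=-0.0706
TX=np.array([np.cos(YAW),np.sin(YAW)]);TY=np.array([-np.sin(YAW),np.cos(YAW)])
S0=np.array([462.1,-78.6])   # lane start xy (refined later)
def lane(x,y,s0=None):
    return (S0 if s0 is None else s0)+x*TX+y*TY
E
python3 - <<'E'
from h import *
s=bot.sense(); f,T=grabw()
c=np.array([onplane(f,p,s["tcp_pos"][2]+12.3,T)[:2] for p in [(265,175.5),(377.5,175.5),(368,356),(273,356)]])
print(np.linalg.norm(c[1]-c[0]),np.linalg.norm(c[2]-c[3]),np.linalg.norm(c[2]-c[1]))
th=np.arctan2(s["tcp_rot"][1,0],s["tcp_rot"][0,0])
X=np.array([np.cos(th),np.sin(th)]);Y=np.array([-np.sin(th),np.cos(th)])
d=c.mean(0)-s["tcp_pos"][:2]; off=np.array([d@X,d@Y]); print("held offset x,y",off)
e=c[0]+c[1]-c[2]-c[3]; print("held yaw",np.arctan2(e@-X,e@Y))
oy=off[1]
# carry
p=lane(0,50+10-oy)
bot.move_to([*p,110],Rdown(YAW))
bot.move_linear([*p,14.0],v=150)     # underside ~16 => 10 above floor -> lower more
bot.move_linear([*p,7.2],v=40,guard=3)   # underside ~9.5 : 3.5 above floor
s=bot.sense(); print("low",s["tcp_pos"],s["force"])
q=lane(0,50-8-oy)
hit=bot.move_linear([*q,7.2],v=12,guard=2.5); s=bot.sense(); print(hit,s["tcp_pos"],s["force"],s["t"])
f,T=grabw(); cv2.imwrite("pics/w_stop.png",f["img"])
f=imaging.grab_frame("top"); cv2.imwrite("pics/t_stop.png",cv2.resize(f["img"][170:290,250:400],None,fx=4,fy=4))
E
```

```text
48.79791328573262 50.60208187060101 98.47796235977326
held offset x,y [0.21403326 0.04875238]
held yaw -0.004516175520519813
low [466.43894865 -18.79595004   7.41574512] [-0.61314794  0.92813091 -0.19049542]
True [465.69872027 -24.92970929   6.97855897] [ 0.3851505   1.99358342 -1.14311009] 11.3833
```

View pics/w_stop.png

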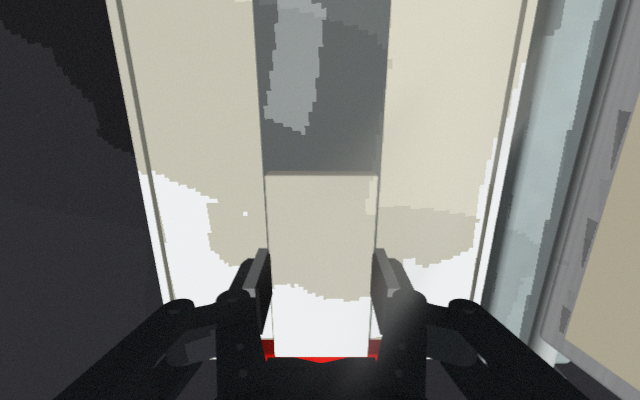

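View pics/t_stop.png

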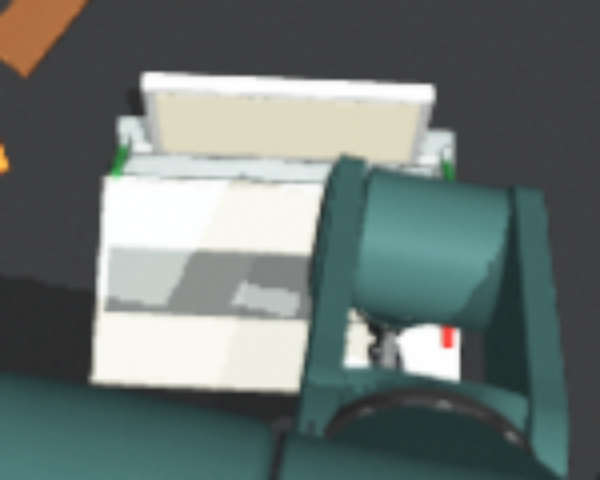

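White is over the lane and centred, with grey margins of about 3 mm on each side. The stop's red face shows beside its near end at row 340. The touch came about 4 mm earlier than estimated, so I repeat it to rule out a false trigger.

Run:
```python
from h import *
s=bot.sense(); print(s["tcp_pos"],s["force"])
q=lane(0,46)
hit=bot.move_linear([*q,7.2],v=8,guard=4); s=bot.sense(); print(hit,s["tcp_pos"],s["force"],(s["tcp_pos"][:2]-S0)@TY,(s["tcp_pos"][:2]-S0)@TX)
```

```text
[465.39904949 -24.89926667   6.81408065] [-0.17451836  0.31387608 -0.50106713]
True [464.86690007 -24.86246729   6.51059927] [ 0.92205284  0.60717352 -0.6671538 ] 53.798845628469856 -1.030711608806209
```

The stop is real: a second push gave no more travel. I back off 0.6 mm, lower onto the floor and release.

```bash
sed -i 's/^S0=.*/S0=np.array([462.37,-74.81])/' h.py
python3 - <<'E'
from h import *
p=lane(0,50.6)
bot.move_linear([*p,7.2],v=20); s=bot.sense(); print(s["tcp_pos"],s["force"],p)
hit=bot.move_linear([*p,1.5],v=10,guard=2.5); s=bot.sense(); print(hit,s["tcp_pos"],s["force"])
bot.set_gripper(66)
bot.move_linear([*p,60],v=120)
# look from above the rest of lane while heading to orange
bot.set_gripper(68)
p=lane(0,120); bot.move_linear([*p,200],v=400)
f,T=grabw(); cv2.imwrite("pics/w_placed1.png",f["img"]); np.savez("p1.npz",T=T)
bot.move_to([583.5,338,150],Rdown(-1.25+np.pi/2))
f,T=grabw(); cv2.imwrite("pics/w_or.png",f["img"])
for k in blobs(f["img"],"orange",1500): print(k[:,0].mean(0),*[np.round(x,3) for x in rect(f,k,10,T)])
print(bot.sense()["t"])
E
```

```text
[465.93759151 -24.3313398    7.13762438] [ 0.8267206  -0.21055578 -0.45573975] [465.93939308 -24.33605194]
True [465.94144392 -24.34914161   3.71031618] [-0.76993432  0.4113249   6.12777487]
[327.96577017 187.2200489 ] [584.09  339.817] [ 50.935 100.998] -1.252
[502.96932515  63.89079755] [682.476 492.33 ] [ 77.807 128.124] 1.321
15.4667
```

View pics/w_placed1.png

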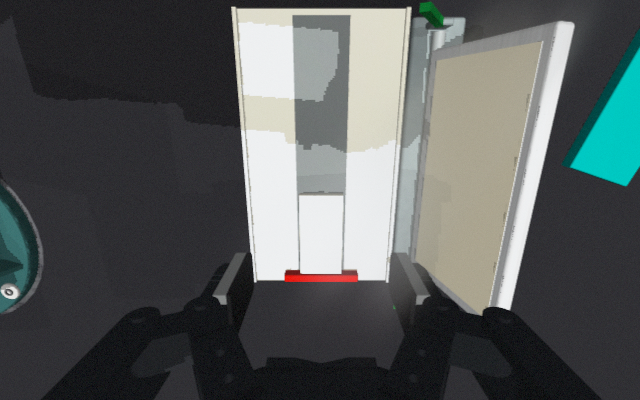

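View pics/w_or.png

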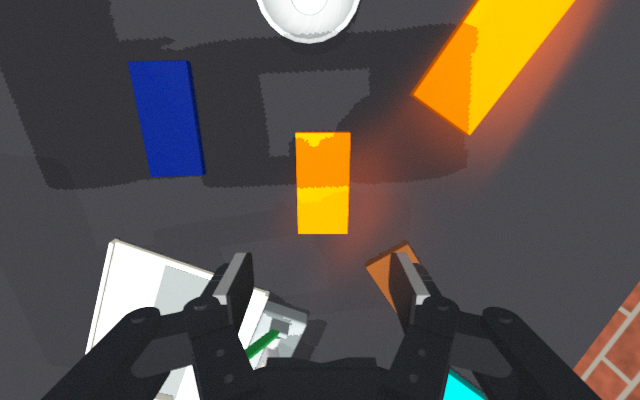

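White lies against the stop, with its near edge at row 272 and the stop at rows 270-282. The orange target spans (295-351, 132-234), measured 51x101 mm. I grasp it.

```bash
cat >> h.py <<'E'
def pick(c,name,zg=0.3):
    c=np.asarray(c,float); m=c.mean(0); e=(c[0]+c[1]-c[2]-c[3]); a=np.arctan2(e[1],e[0])-np.pi/2
    print("centre",m,"w,l",np.linalg.norm(c[1]-c[0]),np.linalg.norm(c[2]-c[1]),"jaw",a)
    R=Rdown(a); bot.set_gripper(68)
    bot.move_linear([*m,30],R,v=250)
    hit=bot.move_linear([*m,zg],v=40,guard=5); s=bot.sense(); print("down",hit,s["tcp_pos"][2],s["force"])
    bot.set_gripper(30); s=bot.sense(); print("closed",s["tcp_pos"],s["opening"],s["force"]); zc=s["tcp_pos"][2]
    bot.move_linear([*m,80],v=150)
    s=bot.sense(); f,T=grabw(); cv2.imwrite(f"pics/w_held_{name}.png",f["img"]); print(s["opening"],s["force"],s["t"],"zc",zc)
    np.savez(f"held_{name}.npz",T=T,tcp=s["tcp_pos"],R=s["tcp_rot"],zc=zc)
E
python3 - <<'E'
from h import *
f,T=grabw()
pick([onplane(f,p,10,T)[:2] for p in [(295,132),(351,132),(349,234),(298,234)]],"or")
E
```

```text
centre [585.16918967 339.3752316 ] w,l 50.40013631855714 100.26488302762618 jaw 0.3253339109583453
down False 0.3416571700483768 [ 0.24850869  0.58218113 -0.85574853]
closed [585.79547069 339.68117167   1.12059017] 47.72465528919528 [-0.05221666  0.12412136  4.69875359]
47.92625587891426 [ 0.1208406   0.12813553 -0.25845937] 18.25 zc 1.1205901702565217
```

View pics/w_held_or.png

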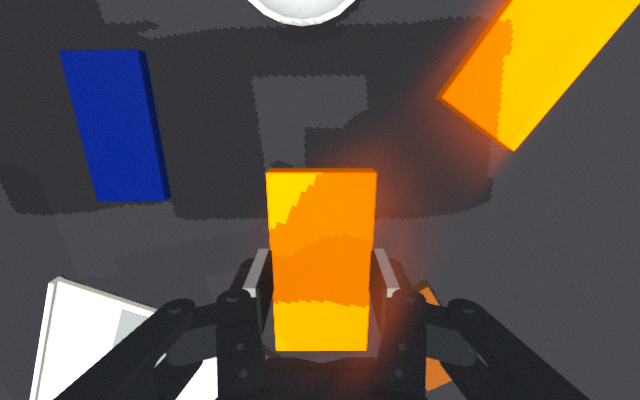

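```bash
cat >> h.py <<'E'
import os
def heldoff(name,px):
    d=np.load(f"held_{name}.npz"); f=imaging.grab_frame("wrist"); s=d["tcp"]; R=d["R"]
    c=np.array([onplane(f,p,s[2]-d["zc"]+10,d["T"])[:2] for p in px])
    print("w,w,l",np.linalg.norm(c[1]-c[0]),np.linalg.norm(c[2]-c[3]),np.linalg.norm(c[2]-c[1]))
    th=np.arctan2(R[1,0],R[0,0]);X=np.array([np.cos(th),np.sin(th)]);Y=np.array([-np.sin(th),np.cos(th)])
    q=c.mean(0)-s[:2]; e=c[0]+c[1]-c[2]-c[3]
    print("off",q@X,q@Y,"yaw",np.arctan2(e@-X,e@Y)); return q@X,q@Y,float(d["zc"])
def lay(name,px,ymid,zmid,beta,extra=0):
    # ymid,zmid: underside centre in lane coords (z over floor); beta rad: far end down
    ox,oy,zc=heldoff(name,px)
    Y3=np.array([*TY,0]);Z3=np.array([0,0,1.]); u=np.cos(beta)*Y3-np.sin(beta)*Z3; n=np.cos(beta)*Z3+np.sin(beta)*Y3
    X3=np.array([*TX,0]); R=np.column_stack([X3,-n,np.cross(X3,-n)])
    tgt=np.array([*lane(0,ymid),6+zmid])+zc*n-oy*u-0*ox*X3
    print("target",tgt)
    bot.move_to(tgt+[0,0,90],R)
    bot.move_linear(tgt+[0,0,8],R,v=200)
    s=bot.sense(); print("above",s["tcp_pos"],s["force"])
    hit=bot.move_linear(tgt+[0,0,-3],v=12,guard=1.8); s=bot.sense(); print("touch",hit,s["tcp_pos"]-tgt,s["force"],s["torque"],s["t"])
    f,T=grabw(); cv2.imwrite(f"pics/w_lay_{name}.png",f["img"])
    f=imaging.grab_frame("side"); cv2.imwrite(f"pics/s_lay_{name}.png",cv2.resize(f["img"][160:300,220:380],None,fx=4,fy=4))
    np.savez(f"lay_{name}.npz",tgt=tgt,R=R)
E
python3 - <<'E'
from h import *
lay("or",[(266,171.5),(377,171.5),(369,351),(275,351)],117.1,7.5,np.radians(8.63))
E
```

```text
w,w,l 49.14711850815733 51.12402700398078 99.69068735666421
off 0.7254643457870422 0.4917623596618647 yaw 0.0025265894341752466
target [470.60795843  41.68103257  14.68169323]
above [471.12913611  42.18510525  22.63962025] [-0.22873825 -0.279756   -0.11592012]
touch True [ 0.01808108 -0.04143349 -0.32091523] [-1.45912183  0.22231675  5.79908634] [-0.03911611  0.03620592  0.0019294 ] 20.8083
```

View pics/w_lay_or.png

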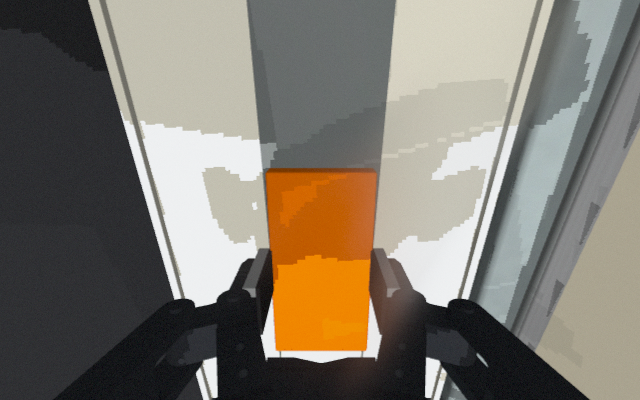

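View pics/s_lay_or.png

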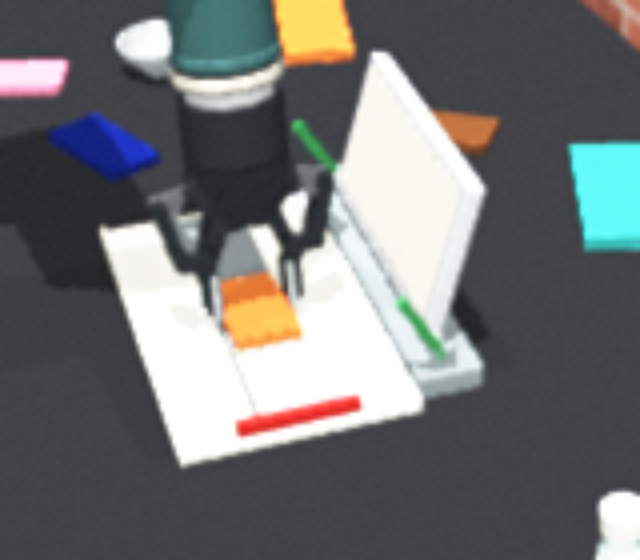

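The tilted orange touched down within 0.3 mm of the computed height. It is centred in the lane (left edge at column 266, right edge at 377) and overlaps white. I release it, check it, then go to blue.

Run:
```python
from h import *
d=np.load("lay_or.npz"); 
bot.set_gripper(68)
s=bot.sense(); up=-s["tcp_rot"][:,1]
bot.move_linear(s["tcp_pos"]+50*up,v=120)
p=lane(0,150); bot.move_to([*p,200],Rdown(YAW))
f,T=grabw(); cv2.imwrite("pics/w_placed2.png",f["img"]); np.savez("p2.npz",T=T)
bot.move_to([433.6,350.2,150],Rdown(-1.23+np.pi/2))
f,T=grabw(); cv2.imwrite("pics/w_bl.png",f["img"])
for k in blobs(f["img"],"blue",1500): print(k[:,0].mean(0),*[np.round(x,3) for x in rect(f,k,10,T)], cv2.approxPolyDP(k,4,True)[:,0].tolist())
print(bot.sense()["t"])
```

```text
[321.66447368 181.83552632] [433.701 352.573] [50.388 99.009] -1.232 [[295, 132], [297, 233], [346, 233], [349, 133]]
23.6167
```

View pics/w_placed2.png

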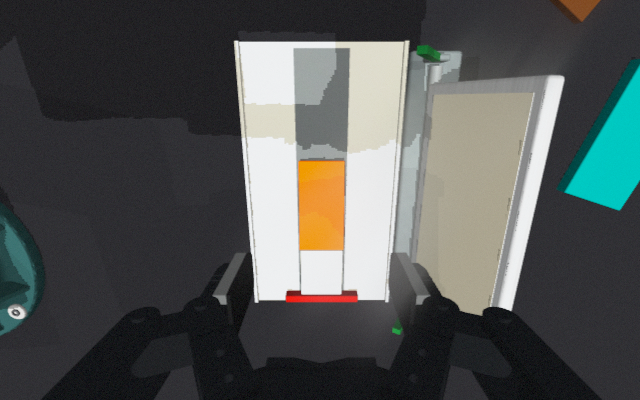

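View pics/w_bl.png

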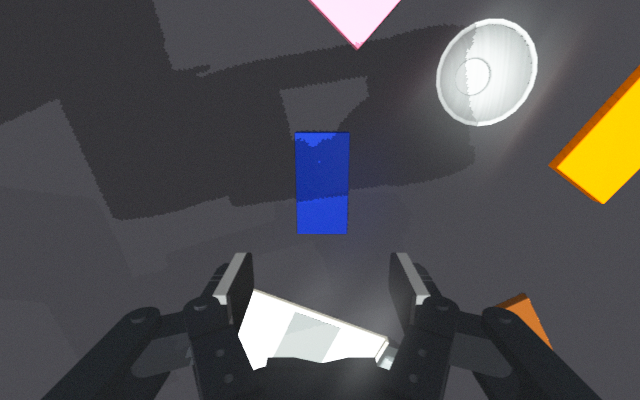

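Orange lies straight on white: its rows run 160-250, and white shows from 250 to 295. I measure its ends, then pick blue, whose corners are (295,132), (349,132), (347,234) and (297,234).

Run:
```python
from h import *
f,T=grabw(); T2=np.load("p2.npz")["T"]
for p,z in (((298.5,159.5),16),((344.5,159.5),16),((298.5,250.5),30.8),((344.5,250.5),30.8),((300.5,295),16),((342.5,295),16)):
    q=onplane(f,p,z,T2)[:2]-S0; print(p,"lane x,y",q@TX,q@TY)
pick([onplane(f,p,10,T)[:2] for p in [(295,132),(349.5,132),(347,234),(297,234)]],"bl")
```

```text
(298.5, 159.5) lane x,y -24.161030899127763 169.1827894951786
(344.5, 159.5) lane x,y 24.967941153172195 169.1134257360001
(298.5, 250.5) lane x,y -25.561490024931132 68.76387440174858
(344.5, 250.5) lane x,y 26.15514973544268 68.69657871945951
(300.5, 295) lane x,y -25.77478568263004 -0.31175396122125765
(342.5, 295) lane x,y 26.305573985263234 -0.37625163919063087
centre [434.60268719 351.86270739] w,l 49.001327979763055 100.16574896276438 jaw 0.33747889212209436
down False 0.28373623914348944 [ 0.41711357 -0.27553177  0.24699793]
closed [434.85040956 352.04010599   1.0268389 ] 47.819675937159204 [-0.89641928 -0.07755191  5.28607616]
48.160934514719834 [-0.02354042 -0.86567735 -1.08643056] 26.4167 zc 1.0268389044914423
```

View pics/w_held_bl.png

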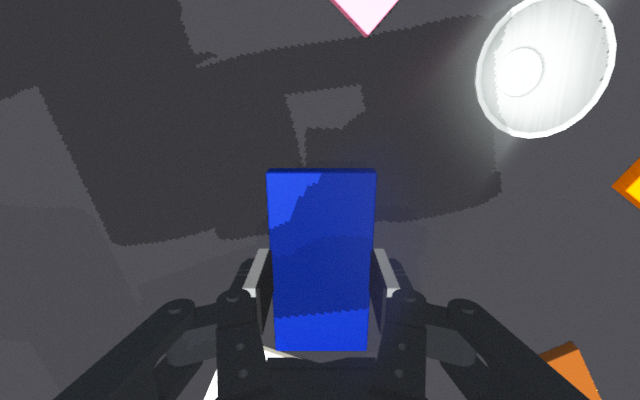

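Run:
```python
from h import *
lay("bl",[(266.5,171.5),(376.5,171.5),(368.5,351),(274.5,351)],184.5,7.5,np.radians(8.6))
```

```text
w,w,l 48.670103059120414 51.088894064440304 99.63451142187807
off 0.5926963086244286 0.5435124708159028 yaw -0.00019926732979067986
target [475.35780441 108.84748726  14.59656784]
above [475.31201617 109.62920633  22.56598689] [-0.0330004   0.23274911 -0.42694188]
touch True [ 0.04059717 -0.06123263 -0.29741597] [-0.67496483 -0.37479178  5.04655457] [ 0.01670922  0.04799645 -0.05363982] 28.7333
```

View pics/w_lay_bl.png

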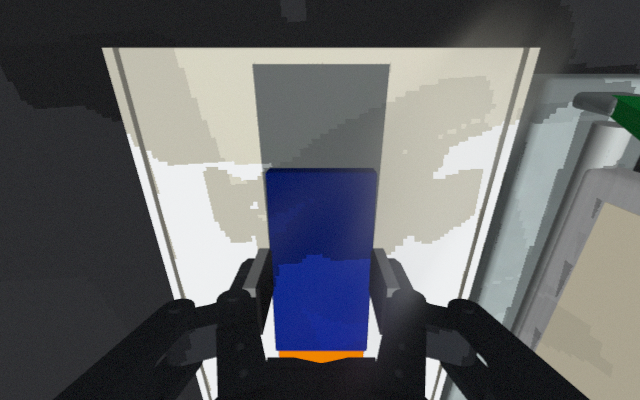

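View pics/s_lay_bl.png

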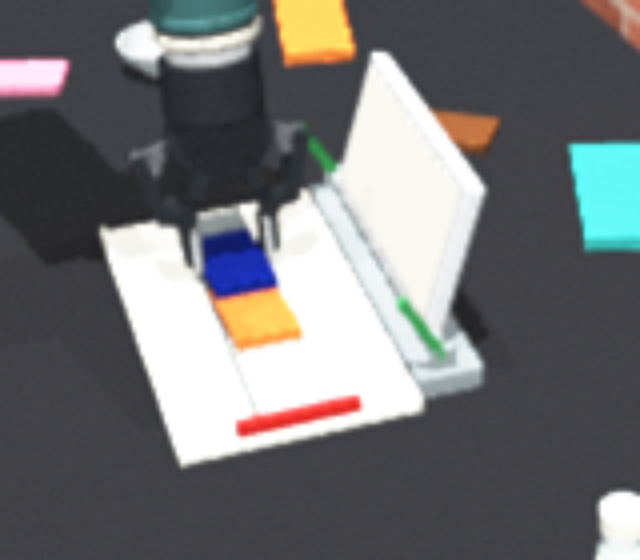

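Blue also touched within 0.3 mm of the plan, in line with orange. I release it and check, and measure the panel's lean from the top view (back-top edge near row 188.7, columns 286-358).

```bash
cat >> h.py <<'E'
from scipy.optimize import brentq
def panel_pt(phi,y,r=120,b=7):  # lane coords of point r up, b behind
    x=107-r*np.sin(phi)+b*np.cos(phi); z=30+r*np.cos(phi)+b*np.sin(phi)
    return np.array([*lane(x,y),z])
def lean_from(f,uv,r=120,b=7,lo=-.5,hi=1.0,T=None):
    # ray through uv; meet edge curve: point at (x,z) of the panel edge, free y
    o,d=ray(f,uv,T); 
    ox=(o[:2]-S0)@TX; dx=d[:2]@TX
    def g(phi):
        x=107-r*np.sin(phi)+b*np.cos(phi); z=30+r*np.cos(phi)+b*np.sin(phi)
        t=(z-o[2])/d[2]; return ox+t*dx-x
    phi=brentq(g,lo,hi); z=30+r*np.cos(phi)+b*np.sin(phi); p=o+d*(z-o[2])/d[2]
    return phi,(p[:2]-S0)@TY
E
python3 - <<'E'
from h import *
bot.set_gripper(68)
s=bot.sense(); up=-s["tcp_rot"][:,1]
bot.move_linear(s["tcp_pos"]+60*up,v=150)
p=lane(0,110); bot.move_to([*p,270],Rdown(YAW))
f,T=grabw(); cv2.imwrite("pics/w_placed3.png",f["img"]); np.savez("p3.npz",T=T)
bot.set_gripper(0)
s=bot.sense(); print(s["t"],s["opening"])
f=imaging.grab_frame("top"); cv2.imwrite("pics/t3.png",f["img"])
gr=cv2.cvtColor(f["img"],cv2.COLOR_BGR2GRAY).astype(float)
for u in (295,305,322,340,350):
    col=gr[175:205,u]; v=175+np.argmax(np.diff(col))+.5
    print(u,v,lean_from(f,(u,v)))
for u in (286,358): print(u,lean_from(f,(u,189)))
E
```

```text
31.2833 0.07511555333904302
295 187.5 (-0.2990535390239517, np.float64(214.6648664959724))
305 186.5 (-0.3425942539885847, np.float64(184.75317864992655))
322 189.5 (-0.2754003291941647, np.float64(132.97774152271893))
340 189.5 (-0.29884284083442586, np.float64(78.76817304914479))
350 190.5 (-0.2824304931641214, np.float64(48.61494794353033))
286 (-0.24377505301047833, np.float64(241.32633556026))
358 (-0.3378519901945126, np.float64(24.447709601080426))
```

View pics/w_placed3.png

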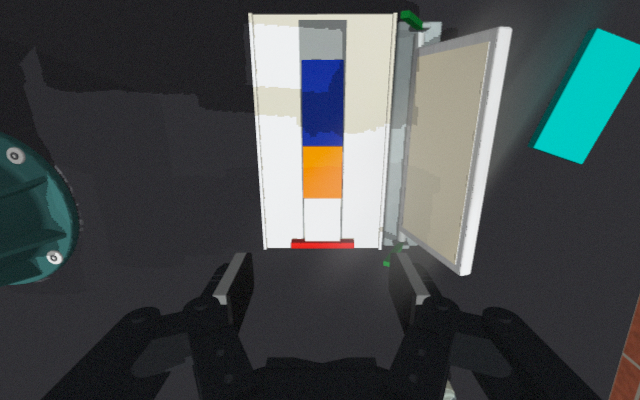

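View pics/t3.png

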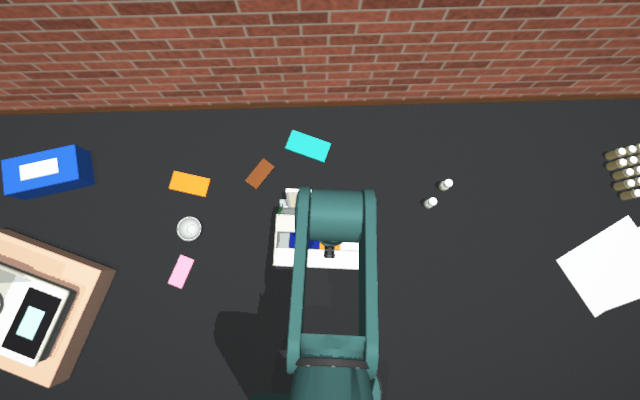

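The row is straight: white rows 198-240, orange 147-198, blue 60-147 within columns 301-344. The panel spans lane y of about 24 to 241, so its middle is near 133, and it leans back about 0.28. Next I take the closed fingers round behind the panel and push in stages.

Run:
```python
from h import *
R=Rdown(YAW+np.pi/2)
def L(x,y,z): return [*lane(x,y),z]
bot.move_to(L(60,133,290),R)
bot.move_linear(L(195,133,270),v=300)
bot.move_linear(L(195,133,118),v=200)
s=bot.sense(); print(s["t"],s["tcp_pos"],s["force"])
for x in (150,120,100,90):
    bot.move_linear(L(x,133,118),v=45); s=bot.sense(); print(x,s["force"].round(1),((s["tcp_pos"][:2]-S0)@TX).round(2),s["t"])
f,T=grabw(); cv2.imwrite("pics/w_push.png",f["img"]); np.savez("push.npz",T=T)
f=imaging.grab_frame("side"); cv2.imwrite("pics/s_push.png",cv2.resize(f["img"][140:300,220:400],None,fx=4,fy=3.7))
```

```text
34.2167 [667.00710694  44.15779302 119.53730056] [0.32714444 0.09584589 0.21292336]
150 [ 5.9 -0.4  4.2] 152.8 35.3667
120 [3.7 0.3 3.8] 120.26 36.1833
100 [ 1.7 -0.1 -0.1] 98.48 36.775
90 [ 2.4  0.3 -0.1] 89.76 37.15
```

View pics/w_push.png

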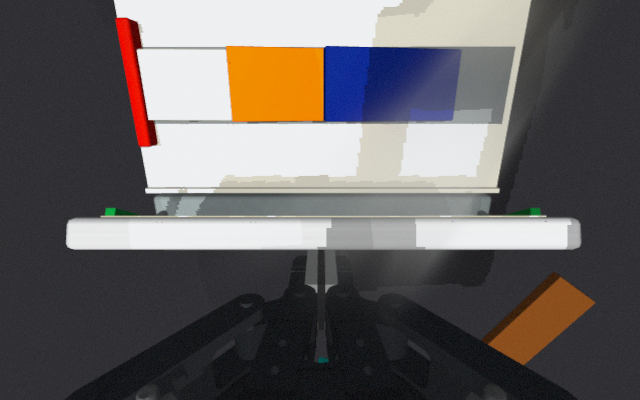

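View pics/s_push.png

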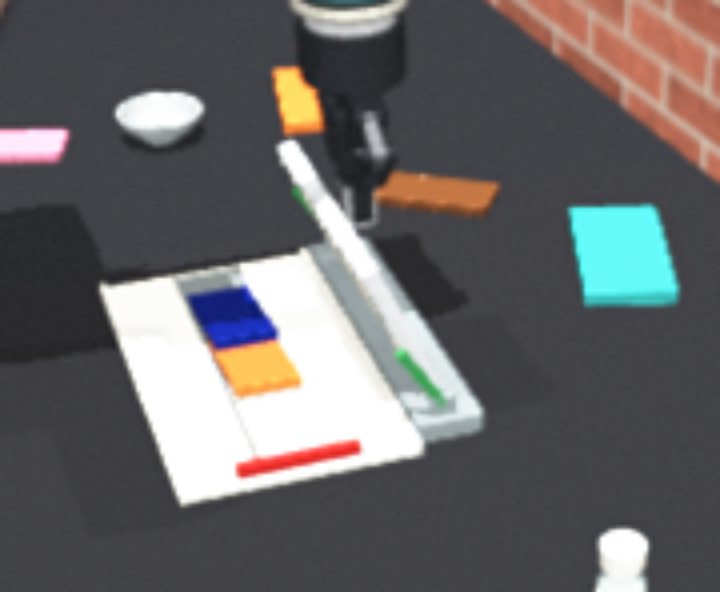

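The panel leans forward but is still short of the green bars: its front top edge is at row 217 and its back top edge at row 248. I compute the lean.

Run:
```python
from h import *
f,_=grabw(); T=np.load("push.npz")["T"]
for u in (100,320,560): print(lean_from(f,(u,217.5),b=-7,T=T,lo=-.3,hi=.9),lean_from(f,(u,248.5),b=7,T=T,lo=-.3,hi=.9))
s=bot.sense(); x=(s["tcp_pos"][:2]-S0)@TX; z=s["tcp_pos"][2]
for half in (8,11):
    # contact: (x-half, z) on the back face
    g=lambda p:(x-half-107)*np.cos(p)+(z-30)*np.sin(p)-7
    print(half,z,brentq(g,-.3,.9))
```

```text
(0.371349836761739, np.float64(40.40717121827142)) (0.3798675583074325, np.float64(40.928643718889006))
(0.37046707310125054, np.float64(133.18007922774382)) (0.37894007194155427, np.float64(133.1672752971968))
(0.3695033528327041, np.float64(234.46617252971046)) (0.3779271387514096, np.float64(233.8885901725175))
8 117.93742632370781 0.3563854722791916
11 117.93742632370781 0.38688017305538985
```

Run:
```python
from h import *
bot.move_linear([*lane(76.5,133),118],v=20)
s=bot.sense(); x=(s["tcp_pos"][:2]-S0)@TX; z=s["tcp_pos"][2]
print(x,z,s["force"],s["t"],brentq(lambda p:(x-10-107)*np.cos(p)+(z-30)*np.sin(p)-7,-.3,.9))
f,T=grabw(); cv2.imwrite("pics/w_push2.png",f["img"])
gr=cv2.cvtColor(f["img"],cv2.COLOR_BGR2GRAY).astype(float)
for u in (80,250,450,565):
    c=gr[:,u]; d=np.diff(c); v2=225+np.argmin(d[225:300])+.5; print(u,v2,lean_from(f,(u,v2),b=7,T=T,lo=-.3,hi=.9))
f=imaging.grab_frame("side"); cv2.imwrite("pics/s_push2.png",cv2.resize(f["img"][140:300,220:400],None,fx=4,fy=3.7))
```

```text
76.22831576312716 118.0203238318759 [ 3.28180866 -0.61720796 -0.2235965 ] 38.125 0.5060071775034679
80 241.5 (0.5058295917155226, np.float64(28.44297461954395))
250 263.5 (0.4263264961477962, np.float64(102.78305216254348))
450 263.5 (0.42542505173604467, np.float64(189.5297619996369))
565 242.5 (0.5001105831711468, np.float64(240.06736097406363))
```

View pics/w_push2.png

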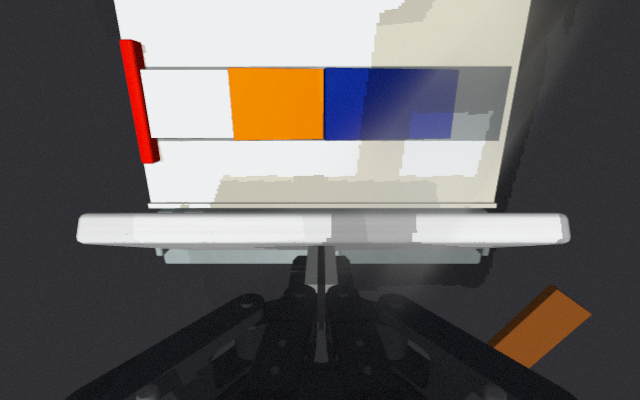

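View pics/s_push2.png

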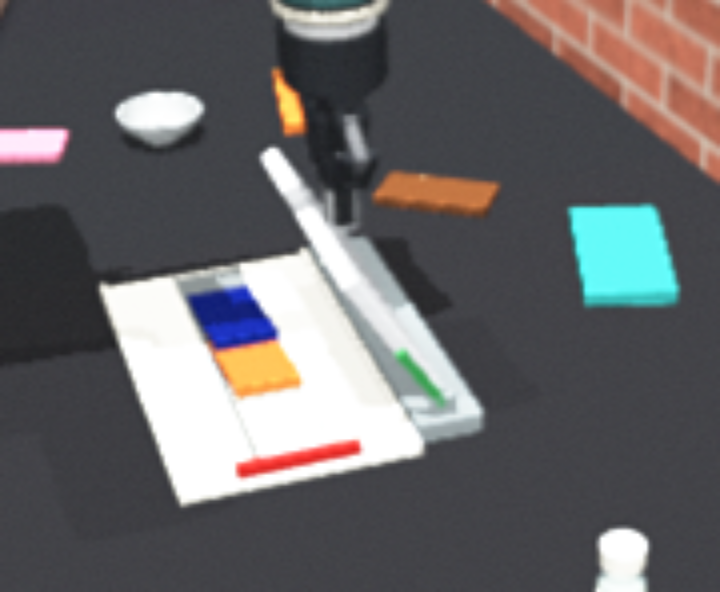

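Contact geometry gives 0.506 and vision 0.50-0.506. One last nudge of about 1.8 mm, then retreat and check from the other cameras.

Run:
```python
from h import *
bot.move_linear([*lane(74.5,133),118],v=20)
s=bot.sense(); x=(s["tcp_pos"][:2]-S0)@TX; z=s["tcp_pos"][2]
print(x,z,s["force"],brentq(lambda p:(x-10-107)*np.cos(p)+(z-30)*np.sin(p)-7,-.3,.9))
bot.move_linear([*lane(110,133),122],v=80)
f,T=grabw(); cv2.imwrite("pics/w_push3.png",f["img"])
gr=cv2.cvtColor(f["img"],cv2.COLOR_BGR2GRAY).astype(float)
bot.move_linear([*lane(150,133),260],v=250)
# go aside (towards +y) away from all cameras
q=bot.sense()["joint_pos"].copy(); q[0]+=1.0; bot.set_joints(q)
np.savez("push3.npz",T=T)
s=bot.sense(); print(s["t"],s["tcp_pos"])
for n in("top","side"):
    f=imaging.grab_frame(n); cv2.imwrite(f"pics/{n}_end.png",f["img"])
    a=f["img"][170:290,250:400] if n=="top" else f["img"][160:300,220:380]
    cv2.imwrite(f"pics/{n}_endc.png",cv2.resize(a,None,fx=5 if n=="top" else 4,fy=5 if n=="top" else 4,interpolation=cv2.INTER_CUBIC))
```

```text
74.421439069904 117.98271912163038 [ 4.78588182 -0.35558137 -0.89768299] 0.5223961335421001
41.9917 [296.03207153 546.76894406 258.70197555]
```

View pics/w_push3.png

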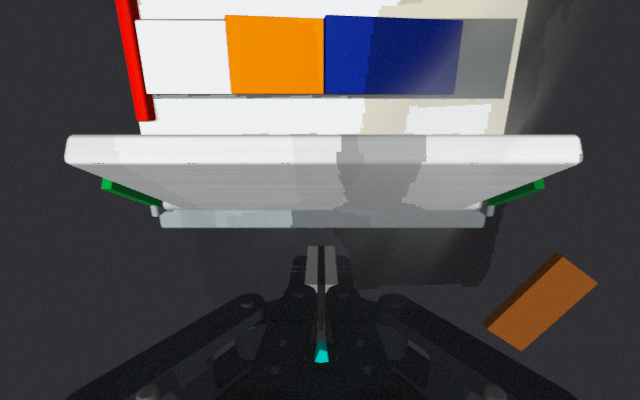

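View pics/top_endc.png

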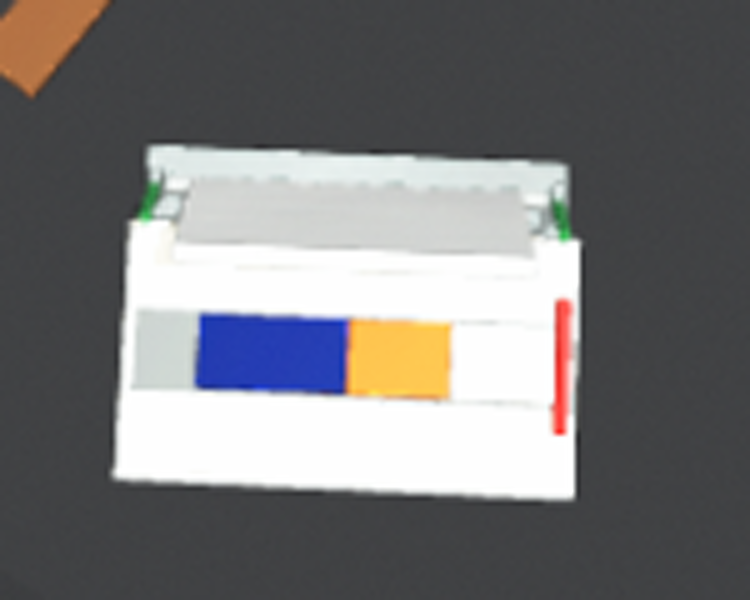

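View pics/side_endc.png

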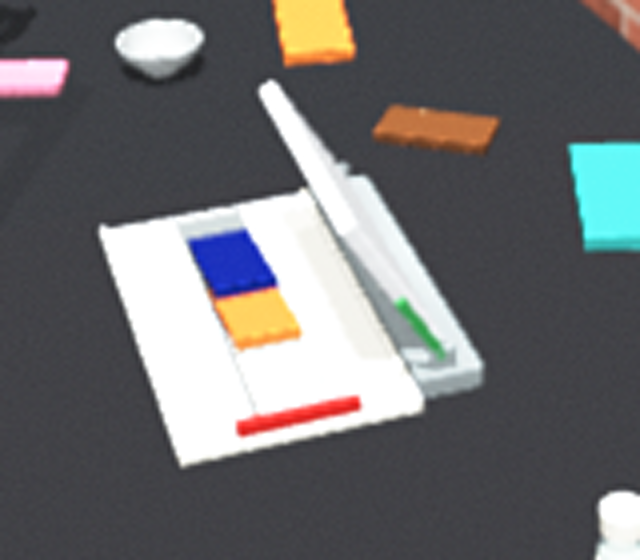

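The wrist view shows the front-top edge at row 135 and the back-top edge at row 164. The top view shows the back-top edge at about row 220 at column 321.

Run:
```python
from h import *
f,_=grabw(); T=np.load("push3.npz")["T"]
for u in (100,320,540): print("wrist",lean_from(f,(u,135.5),b=-7,T=T,lo=-.3,hi=.9),lean_from(f,(u,164),b=7,T=T,lo=-.3,hi=.9))
f=imaging.grab_frame("top"); gr=cv2.cvtColor(f["img"],cv2.COLOR_BGR2GRAY).astype(float)
for u in (295,310,321,340): 
    v=212+np.argmax(np.diff(gr[212:228,u]))+.5; print("top",u,v,lean_from(f,(u,v),b=7,lo=-.3,hi=1.1))
def ends(p,z): 
    q=onplane(f,p,z)[:2]-S0; return (q@TX).round(1),(q@TY).round(1)
for n in("orange","blue"):
    for k in blobs(f["img"],n,200):
        c=k[:,0].mean(0)
        if 270<c[0]<370 and 210<c[1]<260:
            x0,x1=k[:,0,0].min()-.5,k[:,0,0].max()+.5
            print(n,"far",ends((x0,c[1]),16),"near",ends((x1,c[1]),30.8))
print(bot.sense()["t"])
```

```text
wrist (0.49834314837231913, np.float64(40.41723432075908)) (0.5106657985882725, np.float64(42.07970630195159))
wrist (0.4975427683630435, np.float64(133.22393628447034)) (0.5098778837060927, np.float64(133.21553015504378))
wrist (0.4967422603993822, np.float64(226.0810740659894)) (0.509089581888906, np.float64(224.4146519032834))
top 295 218.5 (0.5018361529432506, np.float64(209.6912202105018))
top 310 219.5 (0.5102692366308241, np.float64(164.7862917887422))
top 321 219.5 (0.4972889182881951, np.float64(131.96481515384656))
top 340 220.5 (0.5009864991238817, np.float64(75.20255677622809))
blue far (np.float64(-2.1), np.float64(235.4)) near (np.float64(1.3), np.float64(136.9))
42.1917
```

Vision now says about 0.505 (0.497-0.511), while the contact geometry said 0.522. I settle this by comparing directly with the green bars in the side view.

Run:
```python
from h import *
s=cv2.imread("pics/side_end.png")
cv2.imwrite("pics/barc.png",cv2.resize(s[170:265,275:350],None,fx=6.3,fy=6.3,interpolation=cv2.INTER_CUBIC))
w=cv2.imread("pics/w_push3.png"); hs=cv2.cvtColor(w,cv2.COLOR_BGR2HSV)
m=cv2.inRange(hs,np.array((50,100,40)),np.array((80,255,255)))
f=imaging.grab_frame("wrist");T=np.load("push3.npz")["T"]
for lo,hi in((90,180),(470,560)):
    v,u=np.nonzero(m[:,lo:hi]); u=u+lo; print("bar px",u.min(),u.max(),v.min(),v.max())
    for vv in (v.min()-.5,v.max()+.5):
        uu=u[abs(v-vv)<1].mean()
        for z in (30,80):
            q=onplane(f,(uu,vv),z,T)[:2]-S0; print(vv,"z",z,"lane",q@TX,q@TY)
fs=imaging.grab_frame("side")
# predicted panel edge (near-end, y=23) lines in side view for leans
for phi in (.49,.505,.524):
    print(phi,[proj(fs,panel_pt(phi,y,r,b)).round(1).tolist() for y,r,b in ((23,120,-7),(23,120,7),(243,120,-7),(243,120,7))])
```

```text
bar px 101 161 178 206
177.5 z 30 lane 86.86458739384834 -36.36981540363107
177.5 z 80 lane 74.53318270550481 -0.10044440017399726
206.5 z 30 lane 110.88342739508381 3.774033538435933
206.5 z 80 lane 93.42282103763084 31.470721723424745
bar px 485 544 178 206
177.5 z 30 lane 87.23150273354003 306.85581318360306
177.5 z 80 lane 74.82174360457118 269.8296600509967
206.5 z 30 lane 111.18866224671739 265.86084908985407
206.5 z 80 lane 93.66287326136111 237.58913365048883
0.49 [[305.4, 218.2], [309.8, 215.2], [285.1, 182.2], [288.8, 179.6]]
0.505 [[304.9, 218.6], [309.2, 215.6], [284.6, 182.5], [288.3, 179.9]]
0.524 [[304.2, 219.1], [308.5, 216.0], [284.0, 183.0], [287.7, 180.3]]
```

View pics/barc.png

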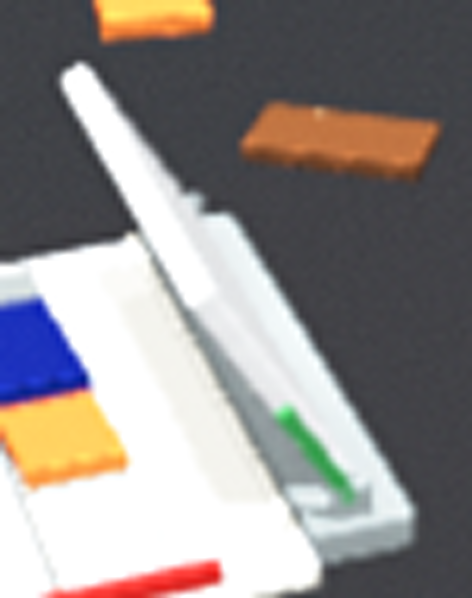

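Bar and panel look parallel in the side view (about 37° each in the image), and the bar tops come out at lane x of about 75-78 against 78 expected, so the calibration holds. The estimates average slightly low, and there is time to spare, so I nudge the panel by about 0.01 rad more.

Run:
```python
from h import *
R=Rdown(YAW+np.pi/2)
q=bot.sense()["joint_pos"].copy(); q[0]-=1.0; bot.set_joints(q)
bot.move_linear([*lane(115,133),122],R,v=250)
bot.move_linear([*lane(85,133),118],v=100)
bot.move_linear([*lane(73.4,133),118],v=20)
s=bot.sense(); x=(s["tcp_pos"][:2]-S0)@TX; z=s["tcp_pos"][2]
print(x,z,s["force"],brentq(lambda p:(x-10-107)*np.cos(p)+(z-30)*np.sin(p)-7,-.3,.9))
bot.move_linear([*lane(110,133),122],v=80)
f,T=grabw(); cv2.imwrite("pics/w_push4.png",f["img"]); np.savez("push4.npz",T=T)
gr=cv2.GaussianBlur(cv2.cvtColor(f["img"],cv2.COLOR_BGR2GRAY),(1,5),0).astype(float)
for u in (120,200,280):
    d=np.diff(gr[:,u]); v=150+np.argmin(d[150:180])+.5; print(u,v,lean_from(f,(u,v),b=7,T=T,lo=-.3,hi=.9))
bot.move_linear([*lane(150,133),260],v=250)
q=bot.sense()["joint_pos"].copy(); q[0]+=1.0; bot.set_joints(q)
f=imaging.grab_frame("top"); cv2.imwrite("pics/top_fin.png",f["img"])
gr=cv2.cvtColor(f["img"],cv2.COLOR_BGR2GRAY).astype(float)
for u in (295,310,321,340):
    v=212+np.argmax(np.diff(gr[212:228,u]))+.5; print("top",u,v,lean_from(f,(u,v),b=7,lo=-.3,hi=1.1))
print(bot.sense()["t"])
```

```text
74.11151491240231 118.26393965573453 [3.7396367  1.02031051 0.14453607] 0.5237065350898822
120 162.5 (0.514670735955979, np.float64(50.31299604816387))
200 162.5 (0.5143526432315305, np.float64(83.46523183964021))
280 162.5 (0.5140345002919445, np.float64(116.62552360369504))
top 295 218.5 (0.5018361529432506, np.float64(209.6912202105018))
top 310 219.5 (0.5102692366308241, np.float64(164.7862917887422))
top 321 219.5 (0.4972889182881951, np.float64(131.96481515384656))
top 340 220.5 (0.5009864991238817, np.float64(75.20255677622809))
49.9083
```

View pics/w_push4.png

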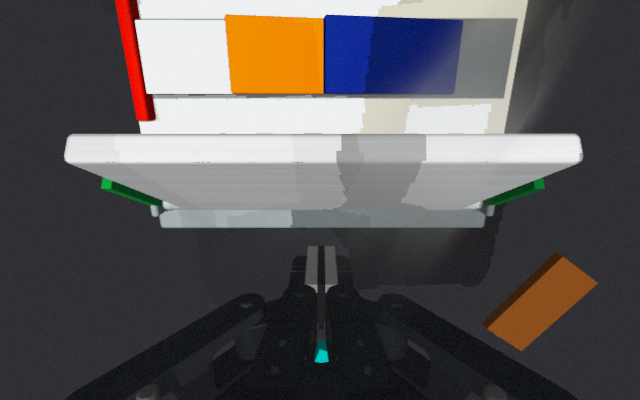

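View pics/top_fin.png

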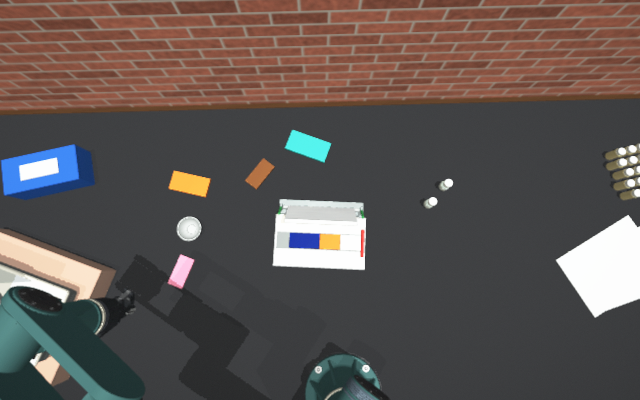

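The row is intact, and the vials (430,202), (446,184) and the dish (189,228) are where they were at the start. The arm is clear and the lean is within about 1° of 30°. I hand the job in.

```bash
python3 -c "
from h import *
print(bot.sense()['t']); bot.close_job()"
```

```text
49.9083
the job is handed in; nothing more can be done
```

The job is handed in at 49.9 s: the three plaques are shingled along the lane and the lamp panel is tilted forward and let go.

- **Plaques:** I laid white flat about 0.6 mm off the red stop, after finding the stop by a gentle touch. Orange then blue were laid tilted about 8.6°, each touching down within 0.3 mm of the computed height. Measured edges put the overlap of orange on white and of blue on orange at about 32–33 mm each, a third of the length. The row is straight and centred in the lane.
- **Lamp panel:** I pushed it from behind and let go near 30° (0.524 rad).
- **Panel angle checks, which disagree slightly:** finger contact gave 0.524 rad, the wrist camera 0.514 and the top camera 0.50–0.51. That is roughly 0.5–1.5° short at worst, about the limit of the calibration.
- **Last nudge:** it ended at lane x 74.1 mm instead of the intended 73.4, so it added little. In the side view the panel had looked parallel to the green bars before it.
- **Bystanders:** the vials and dish are in the same place in the first and last top views, and the arm is parked clear.

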